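Set and lock the recycling tally drum

ROBOT

A 7-joint arm with a two-finger parallel gripper is mounted at the origin on the work surface. World frame = base frame: x ahead of the robot, y to its left, z up, the work surface at z = 0. Lengths are in m, angles in rad, forces in N, time in s.
With the tool pointing down it reaches from about 0.35 to 0.9 m from the base axis. Payload 8.1 kg.
Tool frame: the origin (TCP) lies on the centre line of the jaws, within the pads' length; the fingertips stand 19 mm ahead of it and the grasp point (between the pads) is the TCP (arm.tip_reach is the distance from the TCP to the fingertips, in m); z points along the fingers, y is the line along which they close (so a half turn about z gives the same grasp; the last joint's range is limited). The gripper opens to 92 mm and grips with 3 to 60 N. Pads are 19 mm wide; open, the fingers measure 130 mm over their backs; the gripper's body (75 mm by 190 mm) begins 47 mm behind the grasp point.
Start: joints at [-1.432, 0.434, 0.025, 1.573, -0.012, 1.134, -0.075], TCP at [0.15, 0.607, 0.246] pointing down, gripper open.
Joint ranges: [-2.62, 2.62], [-0.44, 2.09], [-1.27, 1.32], [0.08, 2.57], [-1.32, 4.46], [0.12, 2], [-2.74, 2.74]. Speed limits (rad/s): [2.22, 2.22, 3.01, 3.01, 3.14, 3.14, 3.14].

INTERFACE

Orientations are given as a rotation vector (axis times angle).
In Python, from cell import arm gives the robot as it stands.
- The arm moves only by the tool arm_command, never from a script. Its argument "targets" is a list that holds one entry, the list of rows, each a list of 6 numbers: the shift along the tool's x, y, z in m, then the turn, a rotation vector about the tool's x, y, z in rad. A call has 1 to 10 rows; each row shifts and turns the commanded pose from where the row before left it, along the tool's axes as they then stand; what a row does not reach is not made up. A row lasts 1/8 s, in which the tool goes at most 62.5 mm and 10.7 degrees, less where a joint would pass 70% of its speed; a pose out of reach is approached as far as the arm can. A call with a gripper value outside its range is refused whole. "jaw" is the finger opening in m, from 0 to 0.0918, set as the call begins (left out, the last holds). The fingers move at their own pace and stop on an object; "newtons" is the grip in N (left out, the last holds). Time passes only in rows, so rows that do not move let the fingers close. It gives the time, the measured TCP pose, the force, the opening and the grip force at its end, in the units of the state.
- arm.observe(): the state, without advancing time (a new reading comes with each control period).
- arm.get_image(name): name is "side" or "top"; returns a dict with "pixels" (420x560x3 uint8, red, green, blue), "z_map" (420x560 float32, m along the optical axis (not along the pixel's ray), 0 where there is no reading), "fx", "fy", "cx", "cy" (pixels), "xyz" and "rotation" of the camera in the world. Camera axes: x right, y down, z forward; pixel columns grow to the right and rows downward; lengths in m; the calibration is good to about 2 mm. A picture is of the moment at which its call begins.
- arm.sign_off(): hands the job in; it is judged then, once.
The state is a dict: "clock": time; "joints": joint angles; "dq": joint speeds; "joint_efforts": joint torques, N m; "position": TCP position; "ee_rot": TCP orientation; "force": force on the tool from outside, world axes, zero at the start; "ft_torque": the same for the moment, N m; "width": opening from 0.0 (shut) to 1.0 (fully open); "gripper_force": force on a finger pad.
Only numpy, scipy, OpenCV 4.12 (cv2) and the standard library are available. Lean on these libraries where they do the work, as an engineer would, in place of code of your own. Each camera call takes 0.05 s, during which the arm holds its last target. There are 200 camera calls.

TASK

On the recycling tally counter, roll the drum by its bare rubber wheel, pressing only lightly (never more than 20 N), until the face with four pips is centred in the window. Then slide the lock bolt fully home into the drum so that the setting is held, and let go; leave the cans, jar and tub where they stand.

Things in the scene. Friction and masses are not known exactly. Their poses are not given: they have to be found in the camera images.
- counter: Grey plastic tally counter fixed on the bench. Origin: centre of its underside; box from x -45 to 45, y -96 to 84 mm, walls 62 mm high. A drum lies in it, axle along y. From -y to +y: bare rubber wheel, number band under a hood with the window (hood y -28 to 18 mm, top at z 112 mm), bolt block (y 40 to 84 mm, top at z 88 mm).
- mount: Yoke inside the counter that carries the sprung drum; fixed, its origin 12 mm above the counter's. Force on the drum counts as force on this. The drum gives about 6 mm downwards against a spring of about 4 N/mm, then meets a hard stop; pressing it with more than 20 N is damage.
- wheel (a point): Nominal centre of the rubber wheel, a point of the housing at z 70 mm. The wheel is 60 mm in diameter, 52 mm wide along y, bare from above, top nominally at z 100 mm; but the worn yoke lets the drum stand up to 6 mm lower or higher (differs each time, not reported): feel for it. Rolled by friction: about 4 N at the rim, so a press of about 7 to 14 N; a lighter one slips.
- drum (a joint): Turn of the drum, rad, endless; grows as the wheel's top is dragged to the counter's +x. Six faces 60 degrees apart have 1 to 6 dark pips (5 mm dots, as on a die): 4 is centred in the window at 0 (and each full turn, 6.283), 5 at 1.047, 6 at 2.094, 1 at 3.142, 2 at 4.189, 3 at 5.236. It stays where it is left.
- window (a point): Centre of the window in the hood's top, 30 mm (x) by 32 mm (y), 112 mm above the bench; the uppermost face of the drum shows through it.
- bolt (a joint): Slide of the steel lock bolt towards the counter's -y, m: 0 open, 0.014 fully home. Takes about 2 N to slide and stays where it is left. Its 6 mm tip enters between the teeth on the drum's end face, which it can do only when a face is centred within about 0.1 rad; otherwise it strikes a tooth at about 0.006.
- bolt_tab (a point): Centre of the top of the bolt's upright tab (24 mm in x, 8 mm in y, 35 mm high, top at z 127 mm); moves with the bolt. Push its +y face, or pinch it across y, above the bolt block (z 88 mm).
- can_a: Crushed aluminium can, 66 mm across, 48 mm high; origin at the centre of its underside. Bystander.
- can_b: The other crushed aluminium can, the same size. Bystander.
- jar: Green glass jar with a steel cap, 68 mm across, 115 mm high; origin at the centre of its underside. Bystander.
- tub: White plastic yogurt tub with lid, 90 mm across, 85 mm high; origin at the centre of its underside. Bystander.
Mind the look-alikes: they are no part of the job. There is more than one size of the counter; the one meant has the size given above.

How it is judged:
By the outcome, as a careful person would: the job done as asked, in the order asked, and still so for the second after the job is handed in, with the robot touching nothing.
It also fails if it takes over 72 s, if anything falls off the work surface, if the arm or the gripper's body presses on something with over 40 N, if the wrist force passes 120 N, or if a joint passes its speed limit or range.

## Working session

There is one attempt and no reset: what is moved stays moved. The work goes in short steps, Python scripts to look and compute and a tool call to move; the robot and the scene stay as the last step left them, time stands still between calls to the robot, and variables do not carry over. Pictures are saved under pics/ and viewed, at most 10 in all, crops included, and the job is handed in when it is done.

Besides the shell and the picture viewer there is one more tool, called after "Call:" as name(argument=value, ...), one argument or row to a line, values as JSON. arm_command: Moves the arm, as the interface text tells. Its arguments: {"type":"object","properties":{"targets":{"type":"array","items":{"type":"array","items":{"type":"array","items":{"type":"number"}}}},"jaw":{"type":"number"},"newtons":{"type":"number"}},"required":["targets"]}

```bash
mkdir -p pics
cat > h.py <<'E'
import numpy as np,cv2
from cell import arm
from scipy.spatial.transform import Rotation as R
def save(im,n,crop=None,s=1):
    p=im["pixels"][:,:,::-1]
    if crop: p=p[crop[1]:crop[3],crop[0]:crop[2]]
    cv2.imwrite("pics/"+n,cv2.resize(p,None,fx=s,fy=s,interpolation=cv2.INTER_CUBIC))
def Rm(im):
    r=np.array(im["rotation"]); return r if r.shape==(3,3) else R.from_rotvec(r).as_matrix() if r.size==3 else R.from_quat(r).as_matrix()
def cloud(im):
    v,u=np.mgrid[:420,:560]; z=im["z_map"]
    return np.stack([(u-im["cx"])/im["fx"]*z,(v-im["cy"])/im["fy"]*z,z],-1)@Rm(im).T+np.array(im["xyz"])
def plane(im,u,v,h):
    d=Rm(im)@np.array([(u-im["cx"])/im["fx"],(v-im["cy"])/im["fy"],1]);c=np.array(im["xyz"]);return c+d*(h-c[2])/d[2]
E
python3 - <<'E'
from h import *
t=arm.get_image("top");s=arm.get_image("side")
cv2.imwrite("pics/a.png",cv2.resize(np.hstack([t["pixels"],s["pixels"]])[:,:,::-1],(800,300),interpolation=cv2.INTER_AREA))
save(t,"top.png",None,1.4)
for i in(t,s):print(i["xyz"],i["rotation"],i["fx"],i["cx"],i["cy"])
o=arm.observe();print(o)
E
```

```text
[0.33180646 0.07228324 1.22325524] [-2.14002887  2.08683476 -0.21233303] 520.2576359723437 287.6049737214391 214.31053137826802
[ 0.25787709 -0.57817874  0.5533439 ] [-2.08066789  0.50248526 -0.27036872] 392.80458965541334 284.08410841103887 208.65337221299387
{'clock': 0.1, 'joints': array([-1.43159107,  0.43512332,  0.02497298,  1.57400166, -0.01156862,
        1.13398845, -0.07508239]), 'dq': array([ 0.00038679, -0.00039374,  0.00032257, -0.00130303,  0.00113746,
        0.00048071,  0.00081183]), 'joint_efforts': array([ 2.62416586e-03, -6.69115591e+01,  9.87712853e-01, -3.15143824e+01,
       -6.05313177e-02,  3.73814930e-02,  5.41602560e-05]), 'position': array([0.14961599, 0.60638961, 0.24504377]), 'ee_rot': array([-3.78959584e-01, -3.11863881e+00,  2.16217747e-03]), 'force': array([-0.32974906,  0.2377741 ,  0.68885355]), 'ft_torque': array([0.00939894, 0.00449255, 0.0864458 ]), 'gripper_force': 0.0, 'width': 0.9968058292311986}
```

View pics/top.png

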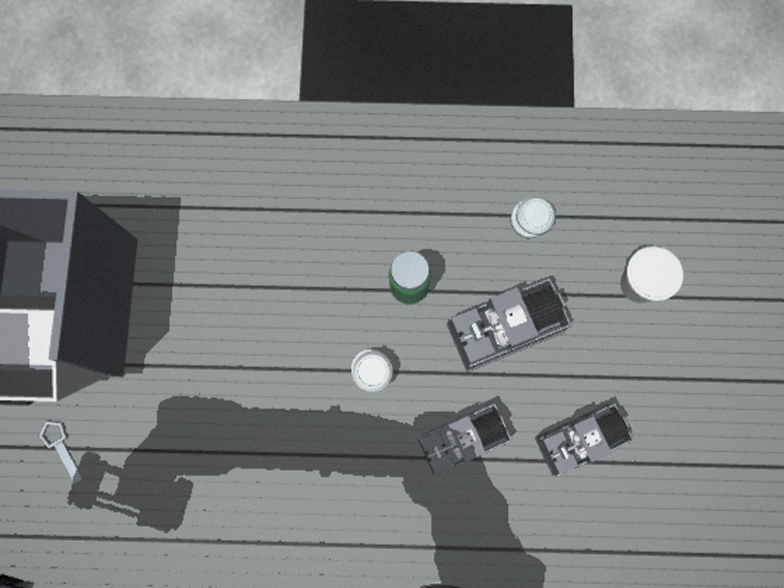

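View pics/a.png

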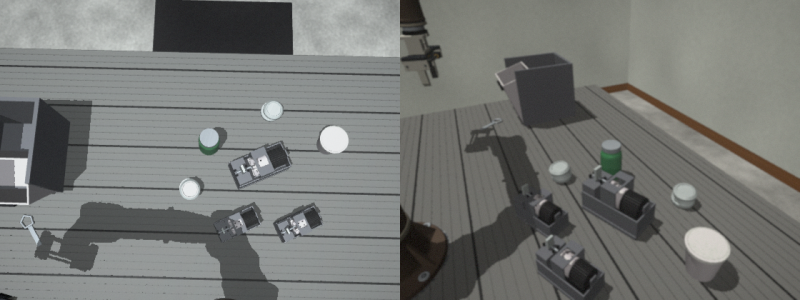

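Top view (784-px picture): candidates are the large counter at (510,323), small ones at (465,437) and (585,437). The jar is at (409,277), the cans at (372,370) and (534,216), and the tub at (655,273). Next I check their sizes.

Run:
```python
from h import *
t=arm.get_image("top");s=arm.get_image("side")
P=cloud(t);print(np.median(P[250:330,200:300,2]))
m=((P[...,2]>.03)&(P[...,2]<.2)&(t["z_map"]>0)).astype(np.uint8)
n,l,st,c=cv2.connectedComponentsWithStats(m)
for i in range(1,n):
    if st[i,4]<150: continue
    q=P[l==i]; r=cv2.minAreaRect(q[:,:2].astype(np.float32)*1000)
    print(i,st[i],c[i].round(),q[:,2].max().round(3),[np.round(x,1) for x in r])
save(t,"crop.png",(300,180,430,280),6)
u0=s["pixels"];save(s,"crops.png",(230,210,390,340),4)
```

```text
0.0006342333838389447
1 [369 140  27  28 587] [382. 153.] 0.055 [array([ 728.1, -142.4]), array([64.8, 65.2]), np.float64(64.6)]
2 [   0  144   94  146 5082] [ 61. 228.] 0.2 [array([509.2, 575.5]), array([163.8, 307.2]), np.float64(51.8)]
3 [   0  148   48   29 1042] [ 23. 159.] 0.2 [array([663.9, 671.1]), array([ 17.3, 188.3]), np.float64(2.0)]
4 [ 445  176   43   40 1331] [466. 196.] 0.092 [array([ 620. , -325.3]), array([88.2, 90.5]), np.float64(28.3)]
5 [278 180  30  36 844] [292. 197.] 0.122 [array([606.1,  69.2]), array([64.6, 62.3]), np.float64(52.1)]
6 [ 320  199   88   65 2935] [363. 230.] 0.131 [array([539.4, -95.5]), array([ 86.8, 181. ]), np.float64(23.5)]
7 [  0 211  40  10 339] [ 19. 215.] 0.199 [array([543.7, 657.6]), array([165.4,  42.2]), np.float64(62.1)]
8 [  0 223  37  15 296] [ 19. 228.] 0.042 [array([523.3, 703.1]), array([86.5, 30.7]), np.float64(90.0)]
17 [251 251  29  29 650] [265. 265.] 0.056 [array([455.8, 126.6]), array([63.6, 63.6]), np.float64(1.0)]
18 [ 299  288   67   52 1574] [331. 314.] 0.099 [array([351.5, -25.3]), array([ 64.4, 135.1]), np.float64(25.4)]
19 [ 384  288   69   52 1729] [418. 314.] 0.099 [array([ 356.2, -218.2]), array([ 64.7, 135.7]), np.float64(25.5)]
```

View pics/crop.png

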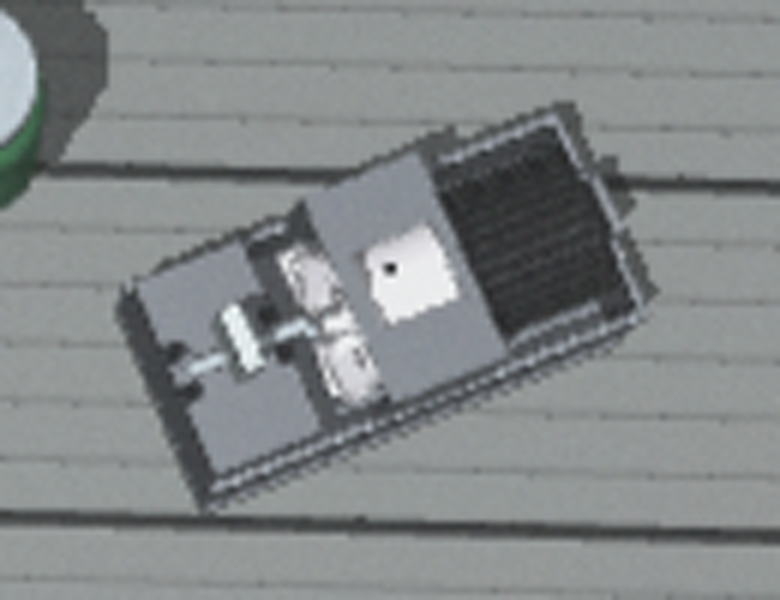

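The large counter measures 87 x 181 mm and its tab top is at 131 mm, so it is the one meant; the small ones are about 65 x 135 mm. The crop shows wheel (540,230), window (413,273) with one pip at (390,268), and tab (242,338).

```bash
cat >> h.py <<'E'
def frame(): # counter origin, yaw from top view wall extents
    return np.array([.537,-.090]),np.radians(23.5)
def loc(p,o=None):
    o0,a=frame(); c,s_=np.cos(a),np.sin(a); q=np.asarray(p)[...,:2]-o0
    return np.stack([q[...,0]*c+q[...,1]*s_,-q[...,0]*s_+q[...,1]*c,np.asarray(p)[...,2]],-1)*1000
E
python3 - <<'E'
from h import *
t=arm.get_image("top");s=arm.get_image("side")
for n,im in(("top",t),("side",s)):
    L=loc(cloud(im)); ins=lambda x0,x1,y0,y1,z0,z1:L[(L[...,0]>x0)&(L[...,0]<x1)&(L[...,1]>y0)&(L[...,1]<y1)&(L[...,2]>z0)&(L[...,2]<z1)]
    def d(k,q): print(n,k,len(q),q.min(0).round(1),q.max(0).round(1),np.median(q,0).round(1)) if len(q) else 0
    d("box",ins(-70,70,-120,110,40,140)); d("hood",ins(-60,60,-40,35,108,117)); d("tab",ins(-30,30,35,100,118,140)); d("block",ins(-50,50,30,95,84,92))
    w=ins(-40,40,-90,-36,70,125); d("wheel",w); 
    c=ins(-4,4,-80,-45,70,125); d("crest",c)
    cr=w[:,:]; 
    A=np.c_[2*w[:,0],2*w[:,2],np.ones(len(w))]; k=w[:,2]>82
    if k.sum()>20:
        sol=np.linalg.lstsq(A[k],(w[k,0]**2+w[k,2]**2),rcond=None)[0];print("circ",sol[:2],np.sqrt(sol[2]+sol[0]**2+sol[1]**2))
print(loc(plane(t,365,224.7,.105)), [loc(plane(t,300+u/6,180+v/6,.112)).round(1) for u,v in((358,255),(425,225),(462,292),(390,325))])
E
```

```text
top box 2860 [-43.3 -97.1  40. ] [ 43.3  84.5 131.3] [-3.1  2.7 90.1]
top hood 595 [-41.2 -28.7 108.2] [ 41.   18.5 116.9] [ -2.1  -4.4 112.4]
top tab 49 [-12.4  56.5 118.4] [ 11.1  64.6 131.3] [ -0.5  60.7 126.4]
top block 546 [-39.   37.3  84.1] [39.2 84.1 92. ] [-3.9 64.4 88.4]
top wheel 565 [-30.2 -89.9  70.1] [ 29.4 -36.  100. ] [ -2.1 -60.5  90.6]
top crest 59 [ -3.9 -79.7  89.3] [  3.9 -45.3 100. ] [ -0.1 -62.   94.5]
circ [-0.17600346 70.2209362 ] 25.734421520518215
side box 4795 [ -44.5 -100.    40. ] [ 43.   81.6 126.4] [-21.2 -23.1  82.6]
side hood 605 [-41.6 -31.9 108. ] [ 42.8  15.4 112. ] [ -5.5  -9.2 109.7]
side tab 61 [-12.2  52.5 118.3] [ 11.9  61.  126.4] [ -1.4  54.6 123.6]
side block 428 [-39.5  31.7  84. ] [39.8 80.6 92. ] [-12.3  54.6  85.8]
side wheel 843 [-29.6 -88.4  70. ] [ 26.2 -36.   94.6] [-12.6 -66.4  87. ]
side crest 60 [ -3.9 -79.1  89.9] [  3.9 -45.1  94.6] [ -0.1 -62.5  92.7]
circ [-0.71950436 69.7044319 ] 23.470291547189113
[  4.5461818   -3.80422172 105.        ] [array([ 12.5,   6.4, 112. ]), array([ 13.6, -20.5, 112. ]), array([-14. , -22.9, 112. ]), array([-15.3,   6.1, 112. ])]
```

View pics/crops.png

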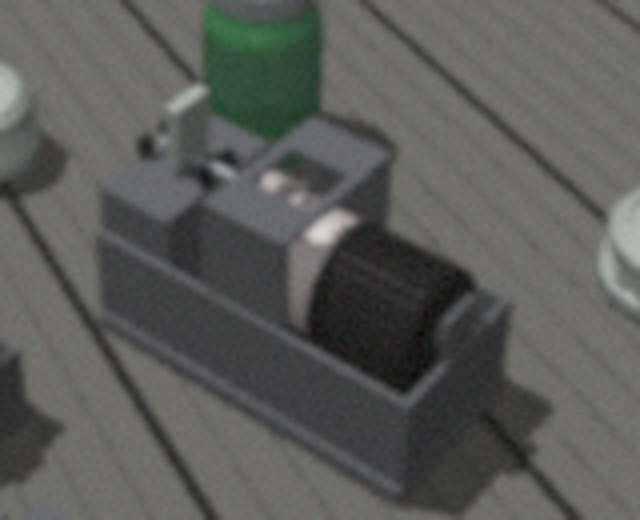

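Side crop: wheel at (395,290), window at (300,180) and tab at (190,130), all on the large counter. The pip at local (5,-5) is a lone centre pip, so face 1 is up with the drum at about 3.3 rad. That needs about +2.9 rad, roughly 88 mm of rim towards +x. I'll turn the tool first so its y lies along the axle.

```bash
cat >> h.py <<'E'
def wld(x,y,z):
    o,a=frame(); return np.array([o[0]+(x*np.cos(a)-y*np.sin(a))/1000,o[1]+(x*np.sin(a)+y*np.cos(a))/1000,z/1000])
def delta(target): # world TCP target -> tool shift; remaining yaw about tool z
    ob=arm.observe(); r=R.from_rotvec(ob["ee_rot"]); 
    yt=r.as_matrix()[:,1]; yaw=np.arctan2(yt[1],yt[0])-(np.pi/2+frame()[1])
    return (r.inv().apply(target-ob["position"])).round(4),round(yaw,4)
E
python3 - <<'E'
from h import *
t=arm.get_image("top");P=cloud(t).reshape(-1,3)
k=(P[:,2]>.1)&(P[:,2]<.6)&(P[:,1]>.15);q=P[k]
for y in np.arange(.15,.8,.05):
    w=q[(q[:,1]>y)&(q[:,1]<y+.05)]
    if len(w)>5:print(y.round(2),w.min(0).round(2),w.max(0).round(2))
print(delta(wld(0,-62,180)))
E
```

```text
0.5 [0.16 0.51 0.1 ] [0.68 0.55 0.34]
0.55 [0.17 0.55 0.1 ] [0.68 0.6  0.3 ]
0.6 [0.38 0.6  0.1 ] [0.68 0.65 0.24]
0.65 [0.38 0.65 0.1 ] [0.68 0.7  0.24]
0.7 [0.55 0.7  0.1 ] [0.67 0.73 0.15]
(array([-0.5806, -0.6329,  0.0658]), np.float64(-0.6521))
```

Call:
arm_command(
  targets=[
    [[0,0,0,0,0,-0.163],[0,0,0,0,0,-0.163],[0,0,0,0,0,-0.163],[0,0,0,0,0,-0.163],[0,0,0,0,0,0]],
  ],
  jaw=0,
  newtons=20,
)

```text
clock: 0.98
position: [0.1498, 0.6067, 0.2457]
ee_rot: [0.638, -3.076, 0.0]
force: [0.0, -0.2, 1.2]
width: 0.508
gripper_force: 0.0
```

```bash
python3 -c "
from h import *
print(delta(wld(-12,-62,150)),arm.observe()['force'],R.from_rotvec(arm.observe()['ee_rot']).as_matrix().round(3))"
```

```text
(array([-0.0663, -0.8552,  0.0957]), np.float64(-0.0012)) [ 0.02269264 -0.19918863  1.20800474] [[-0.918 -0.398 -0.   ]
 [-0.398  0.918 -0.   ]
 [ 0.     0.    -1.   ]]
```

Call:
arm_command(
  targets=[
    [[0,-0.05,0,0,0,0],[0,-0.05,0,0,0,0],[0,-0.05,0,0,0,0],[0,-0.05,0,0,0,0],[0,-0.05,0,0,0,0],[0,-0.05,0,0,0,0],[0,-0.05,0,0,0,0],[0,-0.05,0,0,0,0],[0,-0.05,0,0,0,0],[0,-0.05,0,0,0,0]],
  ],
)

```text
clock: 2.22
position: [0.3495, 0.1469, 0.2461]
ee_rot: [-0.633, 3.076, 0.002]
force: [0.3, -0.3, 0.0]
width: 0.004
gripper_force: 0.0
```

```bash
python3 -c "
from h import *
print(delta(wld(-12,-62,150)),arm.observe()['joints'])"
```

```text
(array([-0.067 , -0.3537,  0.0959]), np.float64(-0.0046)) [-0.69539594  0.01851569  0.16084614  2.12638296 -0.00427124  0.99576468
  1.44412952]
```

Call:
arm_command(
  targets=[
    [[-0.01,-0.05,0,0,0,0],[-0.01,-0.05,0,0,0,0],[-0.01,-0.05,0,0,0,0],[-0.01,-0.05,0,0,0,0],[-0.01,-0.05,0,0,0,0],[-0.01,-0.05,0.02,0,0,0],[-0.007,-0.054,0.03,0,0,0],[0,0,0.03,0,0,0],[0,0,0.016,0,0,0],[0,0,0,0,0,0]],
  ],
)

```text
clock: 3.48
position: [0.551, -0.1487, 0.1491]
ee_rot: [0.638, -3.074, -0.002]
force: [0.1, 0.3, -0.1]
width: -0.002
gripper_force: 0.0
```

```bash
python3 -c "
from h import *
print(delta(wld(-12,-62,121)),arm.observe()['force'])
t=arm.get_image('top');save(t,'c.png',(290,160,450,290),4)"
```

```text
(array([ 0.0014, -0.0026,  0.0281]), np.float64(-0.0008)) [ 0.09422179  0.27170085 -0.09011701]
```

View pics/c.png

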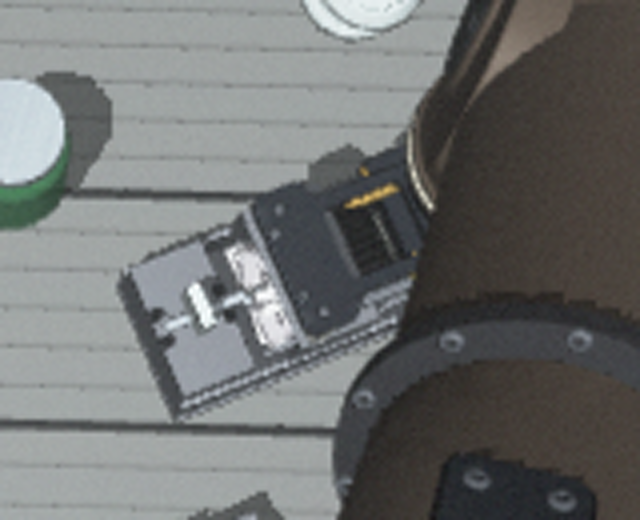

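The gripper covers the window, with its body at (330,240), and stands over the wheel. I'll go down and feel for contact.

Call:
arm_command(
  targets=[
    [[0,-0.002,0.014,0,0,0],[0,0,0.012,0,0,0],[0,0,0.002,0,0,0],[0,0,0.001,0,0,0],[0,0,0.001,0,0,0],[0,0,0,0,0,0]],
  ],
)

```text
clock: 4.28
position: [0.5525, -0.1515, 0.1199]
ee_rot: [-0.64, 3.076, -0.0]
force: [0.0, 0.2, 0.2]
width: 0.004
gripper_force: 0.0
```

Call:
arm_command(
  targets=[
    [[0,0,0.001,0,0,0],[0,0,0.001,0,0,0],[0,0,0.001,0,0,0],[0,0,0,0,0,0]],
  ],
)

```text
clock: 4.78
position: [0.5523, -0.1514, 0.1166]
ee_rot: [0.64, -3.076, -0.0]
force: [0.6, 0.2, 0.6]
width: 0.004
gripper_force: 0.0
```

Tip at 97.6 mm with no contact yet, so I continue.

Call:
arm_command(
  targets=[
    [[0,0,0.001,0,0,0],[0,0,0.001,0,0,0],[0,0,0,0,0,0]],
  ],
)

```text
clock: 5.15
position: [0.5524, -0.1514, 0.1146]
ee_rot: [0.64, -3.076, -0.0]
force: [1.1, -0.1, 0.0]
width: 0.005
gripper_force: 0.0
```

Call:
arm_command(
  targets=[
    [[0,0,0.001,0,0,0],[0,0,0,0,0,0]],
  ],
)

```text
clock: 5.4
position: [0.5525, -0.1516, 0.1138]
ee_rot: [-0.64, 3.076, -0.0]
force: [0.6, -0.7, 1.1]
width: 0.004
gripper_force: 0.5
```

Call:
arm_command(
  targets=[
    [[0,0,0.001,0,0,0],[0,0,0,0,0,0]],
  ],
)

```text
clock: 5.65
position: [0.5526, -0.1516, 0.1129]
ee_rot: [-0.64, 3.075, -0.0]
force: [0.2, -0.6, 2.1]
width: 0.007
gripper_force: 1.7
```

Call:
arm_command(
  targets=[
    [[0.003,0,0.001,0,0,0],[0,0,0.001,0,0,0],[0,0,0,0,0,0]],
  ],
)

```text
clock: 6.02
position: [0.5507, -0.1527, 0.1114]
ee_rot: [-0.64, 3.074, -0.001]
force: [1.4, 0.5, 6.9]
width: 0.005
gripper_force: 3.4
```

Call:
arm_command(
  targets=[
    [[0,0,0.0008,0,0,0],[-0.004,0,0,0,0,0],[-0.004,0,0,0,0,0],[0,0,0,0,0,0]],
  ],
)

```text
clock: 6.52
position: [0.5565, -0.1504, 0.1104]
ee_rot: [0.638, -3.075, 0.001]
force: [-3.1, -1.5, 11.1]
width: 0.005
gripper_force: 5.4
```

Call:
arm_command(
  targets=[
    [[-0.004,0,0,0,0,0],[-0.004,0,0,0,0,0],[-0.004,0,0,0,0,0],[-0.004,0,0,0,0,0],[-0.002,0,0,0,0,0],[0,0,0,0,0,0]],
  ],
)

```text
clock: 7.28
position: [0.573, -0.143, 0.1104]
ee_rot: [0.639, -3.075, 0.0]
force: [-2.4, -1.3, 9.5]
width: 0.007
gripper_force: 4.9
```

```bash
python3 -c "
from h import *
print(loc(arm.observe()['position']))"
```

```text
[ 11.88339047 -62.93969787 110.35703712]
```

Call:
arm_command(
  targets=[
    [[0,0,-0.01,0,0,0],[0.013,0,0,0,0,0],[0.013,0,0,0,0,0],[0,0,0.007,0,0,0],[0,0,0.0015,0,0,0],[0,0,0.0015,0,0,0],[0,0,0,0,0,0]],
  ],
)

```text
clock: 8.15
position: [0.5492, -0.1537, 0.11]
ee_rot: [0.638, -3.075, 0.001]
force: [-4.7, -2.6, 8.4]
width: 0.008
gripper_force: 5.1
```

Call:
arm_command(
  targets=[
    [[-0.004,0,0,0,0,0],[-0.004,0,0,0,0,0],[-0.004,0,0,0,0,0],[-0.004,0,0,0,0,0],[-0.004,0,0,0,0,0],[-0.004,0,0,0,0,0],[-0.002,0,0,0,0,0],[0,0,0,0,0,0]],
  ],
)

```text
clock: 9.15
position: [0.5742, -0.1426, 0.1104]
ee_rot: [-0.64, 3.075, -0.001]
force: [-1.8, -1.6, 9.5]
width: 0.008
gripper_force: 4.5
```

Now lift and back away along -y to look at the window.

Call:
arm_command(
  targets=[
    [[0.006,0,-0.02,0,0,0],[0.01,-0.02,-0.05,0,0,0],[0.01,-0.055,-0.02,0,0,0],[0,-0.055,0,0,0,0],[0,-0.055,0,0,0,0],[0,0,0,0,0,0]],
  ],
)

```text
clock: 9.9
position: [0.6228, -0.3274, 0.2002]
ee_rot: [0.632, -3.076, 0.005]
force: [-1.0, 0.5, -0.0]
width: 0.006
gripper_force: 0.0
```

Run:
```python
from h import *
t=arm.get_image("top");save(t,"d.png",(340,205,400,250),10)
print(delta(wld(-14,-62,110.4)))
```

```text
(array([-0.0003,  0.1873,  0.0895]), np.float64(-0.003))
```

View pics/d.png

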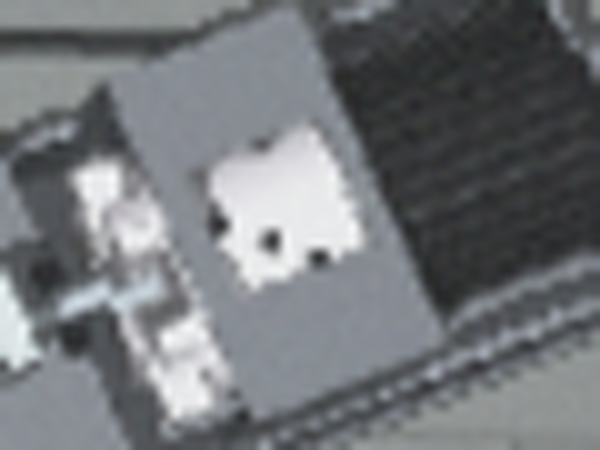

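Run:
```python
from h import *
t=arm.get_image("top")
for u,v in((262,145),(218,222),(272,240),(320,258)):print(loc(plane(t,340+u/10,205+v/10,.096)).round(1))
L=loc(cloud(t));k=(abs(L[...,0])<13)&(abs(L[...,1]+5)<12)&(L[...,2]>80)&(L[...,2]<108)
for x in range(-12,13,4):
    q=L[k&(abs(L[...,0]-x)<2)];print(x,len(q),np.median(q[:,2]).round(1) if len(q) else 0)
```

```text
[ 15.3 -12.9  96. ]
[ 3.1  3.1 96. ]
[-5.  -6.3 96. ]
[-12.7 -14.5  96. ]
-12 13 91.2
-8 19 93.3
-4 20 94.3
0 20 94.8
4 17 93.5
8 16 94.0
12 13 90.8
```

Face 3's pips lie at (218,222), (272,240) and (320,258), with its middle pip at local x ≈ -5 mm. The pip at (262,145) belongs to face 2, leaving. The drum is at about 5.06 rad with no slip (1.7 rad for 51 mm), so about 36.5 mm remain: two strokes of about 18 mm.

Call:
arm_command(
  targets=[
    [[0,0.055,0,0,0,0],[0,0.055,0,0,0,0],[-0.004,0.055,0,0,0,0],[0,0.022,0.03,0,0,0],[0,0,0.04,0,0,0],[0,0,0.013,0,0,0],[0,0,0,0,0,0]],
  ],
)

```text
clock: 10.88
position: [0.5522, -0.1487, 0.117]
ee_rot: [0.64, -3.075, -0.001]
force: [1.1, 0.1, 1.1]
width: 0.005
gripper_force: 0.0
```

Call:
arm_command(
  targets=[
    [[0,0,0.003,0,0,0],[0,0,0.001,0,0,0],[0,0,0.001,0,0,0],[0,0,0,0,0,0]],
  ],
)

```text
clock: 11.38
position: [0.5532, -0.1497, 0.1126]
ee_rot: [-0.639, 3.074, -0.001]
force: [0.4, -1.0, 5.2]
width: 0.002
gripper_force: 2.2
```

```bash
python3 -c "
from h import *
print(loc(arm.observe()['position']))"
```

```text
[ -8.9203773  -61.25852472 112.61246735]
```

Call:
arm_command(
  targets=[
    [[0,0,0.0008,0,0,0],[0,0,0.0008,0,0,0],[-0.003,0,0,0,0,0],[-0.003,0,0,0,0,0],[-0.003,0,0,0,0,0],[-0.003,0,0,0,0,0],[-0.003,0,0,0,0,0],[-0.003,0,0,0,0,0],[0,0,0,0,0,0],[0,0,0,0,0,0]],
  ],
)

```text
clock: 12.62
position: [0.5688, -0.1431, 0.111]
ee_rot: [0.638, -3.076, 0.001]
force: [-2.7, -1.3, 9.5]
width: 0.007
gripper_force: 4.6
```

Call:
arm_command(
  targets=[
    [[0,0,-0.008,0,0,0],[0.009,0,0,0,0,0],[0.009,0,0,0,0,0],[0,0,0.005,0,0,0],[0,0,0,0,0,0],[0,0,0.0015,0,0,0],[0,0,0.0015,0,0,0],[0,0,0,0,0,0]],
  ],
)

```text
clock: 13.62
position: [0.5525, -0.1498, 0.1107]
ee_rot: [-0.639, 3.076, -0.001]
force: [-3.4, -2.3, 9.8]
width: 0.009
gripper_force: 4.7
```

Call:
arm_command(
  targets=[
    [[-0.003,0,0,0,0,0],[-0.003,0,0,0,0,0],[-0.003,0,0,0,0,0],[-0.003,0,0,0,0,0],[-0.003,0,0,0,0,0],[-0.003,0,0,0,0,0],[0,0,0,0,0,0],[0,0,0,0,0,0]],
  ],
)

```text
clock: 14.62
position: [0.5695, -0.1423, 0.1109]
ee_rot: [-0.64, 3.075, -0.001]
force: [-2.9, -1.9, 9.4]
width: 0.007
gripper_force: 4.6
```

Call:
arm_command(
  targets=[
    [[0,0,-0.02,0,0,0],[0.01,-0.02,-0.05,0,0,0],[0.01,-0.055,-0.02,0,0,0],[0,-0.055,0,0,0,0],[0,-0.055,0,0,0,0],[0,0,0,0,0,0]],
  ],
)

```text
clock: 15.38
position: [0.6244, -0.3244, 0.1994]
ee_rot: [0.633, -3.076, 0.004]
force: [0.6, 0.4, 0.3]
width: 0.004
gripper_force: 0.0
```

Run:
```python
from h import *
t=arm.get_image("top");save(t,"e.png",(340,205,400,250),10)
print(delta(wld(-9,-62,110.4)))
```

```text
(array([-0.0028,  0.1851,  0.0889]), np.float64(-0.0024))
```

View pics/e.png

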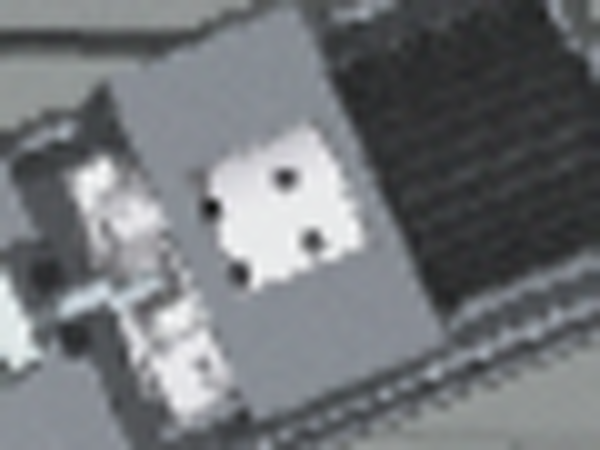

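Four pips show, at (285,178), (212,208), (312,240) and (239,274). Next I measure how well they are centred.

Run:
```python
from h import *
t=arm.get_image("top")
a=np.array([loc(plane(t,340+u/10,205+v/10,.093)) for u,v in((285,178),(212,208),(312,240),(239,274))]);print(a.round(1),a.mean(0))
L=loc(cloud(t))
for n,y0,y1,z0,z1 in(("hood",-28,18,109,115),("wheel",-85,-40,80,100),("block",40,80,86,91)):
    k=(abs(L[...,0])<60)&(L[...,1]>y0)&(L[...,1]<y1)&(L[...,2]>z0)&(L[...,2]<z1);x=L[k][:,0];print(n,np.percentile(x,[0,1,99,100]).round(1),x.mean())
    if n=="wheel":
        w=L[k];p=np.polyfit(w[:,0],w[:,2],2);print("crest x",-p[1]/2/p[0])
g=t["pixels"].astype(int).min(2)
v,u=np.mgrid[:420,:560]
Q=np.array([[loc(plane(t,uu,vv,.112)) for uu in range(355,382)] for vv in range(212,240)])
m=(g[212:240,355:382]>200);print("white",Q[m].mean(0),np.percentile(Q[m][:,0],[2,98]))
```

```text
[[  6.9 -15.2  93. ]
 [  6.8   2.5  93. ]
 [ -8.  -15.1  93. ]
 [ -9.    2.9  93. ]] [-0.81560856 -6.24645554 93.        ]
hood [-41.1 -40.6  40.6  41.4] -1.136195022336263
wheel [-26.7 -25.8  26.3  28. ] -0.5721581242554714
crest x 0.28793084096410987
block [-38.9 -38.5  37.9  39. ] -1.2152104339603385
white [ -1.96163845  -4.5567374  112.        ] [-18.97629528  11.68765123]
```

The four-pip face is centred to about 0.03 rad, well inside the fit. Now to the bolt tab, approaching its +y side.

Call:
arm_command(
  targets=[
    [[-0.006,0.05,0,0,0,0],[-0.006,0.05,0,0,0,0],[0,0.05,0,0,0,0],[0,0.05,0,0,0,0],[0,0.05,0,0,0,0],[0,0.05,0,0,0,0],[0,0.044,0,0,0,0],[0,0,0,0,0,0]],
  ],
)

```text
clock: 16.48
position: [0.4963, 0.0059, 0.2003]
ee_rot: [0.653, -3.073, -0.005]
force: [0.2, 0.7, 0.4]
width: 0.006
gripper_force: 0.0
```

```bash
python3 -c "
from h import *
print(loc(arm.observe()['position']),delta(wld(0,97,119)))"
```

```text
[  0.93819597 104.12977727 200.28822667] (array([ 0.001 , -0.0074,  0.0813]), np.float64(0.0084))
```

Call:
arm_command(
  targets=[
    [[0.001,0,0.04,0,0,0],[0,0,0.03,0,0,0],[0,0,0.011,0,0,0],[0,-0.008,0,0,0,0],[0,-0.004,0,0,0,0],[0,0,0,0,0,0]],
  ],
)

```text
clock: 17.23
position: [0.5031, -0.0115, 0.1203]
ee_rot: [-0.638, 3.074, -0.0]
force: [0.1, 0.1, 0.0]
width: 0.008
gripper_force: 0.0
```

```bash
python3 -c "
from h import *
print(loc(arm.observe()['position']))"
```

```text
[  0.21296938  85.53277841 120.29510841]
```

Call:
arm_command(
  targets=[
    [[0,-0.002,0,0,0,0],[0,-0.002,0,0,0,0],[0,-0.002,0,0,0,0],[0,0,0,0,0,0]],
  ],
)

```text
clock: 17.73
position: [0.5046, -0.0163, 0.1194]
ee_rot: [-0.64, 3.076, 0.0]
force: [0.6, 0.5, -0.2]
width: 0.001
gripper_force: 0.3
```

Call:
arm_command(
  targets=[
    [[0,-0.002,0,0,0,0],[0,-0.002,0,0,0,0],[0,0,0,0,0,0]],
  ],
)

```text
clock: 18.1
position: [0.5063, -0.0202, 0.1193]
ee_rot: [-0.639, 3.076, -0.0]
force: [0.0, 1.4, 1.0]
width: 0.003
gripper_force: 0.5
```

```bash
python3 -c "
from h import *
print(loc(arm.observe()['position']))"
```

```text
[ -0.3115528   76.23738587 119.32552764]
```

Call:
arm_command(
  targets=[
    [[0,-0.002,0,0,0,0],[0,-0.002,0,0,0,0],[0,0,0,0,0,0]],
  ],
)

```text
clock: 18.48
position: [0.5079, -0.024, 0.1193]
ee_rot: [-0.639, 3.076, -0.0]
force: [-0.6, 1.0, 0.3]
width: 0.005
gripper_force: 0.4
```

Call:
arm_command(
  targets=[
    [[0,-0.002,0,0,0,0],[0,-0.002,0,0,0,0],[0,0,0,0,0,0]],
  ],
)

```text
clock: 18.85
position: [0.5092, -0.027, 0.1193]
ee_rot: [0.64, -3.075, -0.001]
force: [-1.3, 5.2, 2.7]
width: 0.005
gripper_force: 2.3
```

Call:
arm_command(
  targets=[
    [[0,-0.001,0,0,0,0],[0,-0.001,0,0,0,0],[0,0,0,0,0,0]],
  ],
)

```text
clock: 19.23
position: [0.5093, -0.0272, 0.1193]
ee_rot: [0.642, -3.074, -0.004]
force: [-4.9, 9.7, 6.8]
width: 0.007
gripper_force: 5.7
```

Run:
```python
from h import *
print(loc(arm.observe()['position']))
```

```text
[ -0.33650586  68.6082433  119.33021186]
```

The tool stopped hard at y = 68.6. I back off and check the tab: home is y ≈ 46.7, a struck tooth would be ≈ 54.7.

Call:
arm_command(
  targets=[
    [[0,0.008,0,0,0,0],[0,0.012,0,0,0,0],[0,0,-0.05,0,0,0],[0,0.05,-0.03,0,0,0],[0,0.06,0,0,0,0],[0,0.06,0,0,0,0],[0,0.05,0,0,0,0],[0,0,0,0,0,0]],
  ],
)

```text
clock: 20.23
position: [0.4125, 0.1947, 0.1992]
ee_rot: [0.65, -3.073, -0.001]
force: [0.0, -0.1, 0.1]
width: 0.006
gripper_force: 0.0
```

Run:
```python
from h import *
t=arm.get_image("top");L=loc(cloud(t));k=(abs(L[...,0])<20)&(L[...,1]>25)&(L[...,1]<90)&(L[...,2]>118)&(L[...,2]<140);q=L[k]
print(len(q),q.min(0),q.max(0),np.median(q,0))
save(t,"f.png",(325,205,400,255),10)
```

```text
46 [-11.67681627  43.74124735 120.54902954] [ 11.39025811  52.10921928 132.33357195] [2.34041724e-02 4.85422761e+01 1.27150309e+02]
```

View pics/f.png

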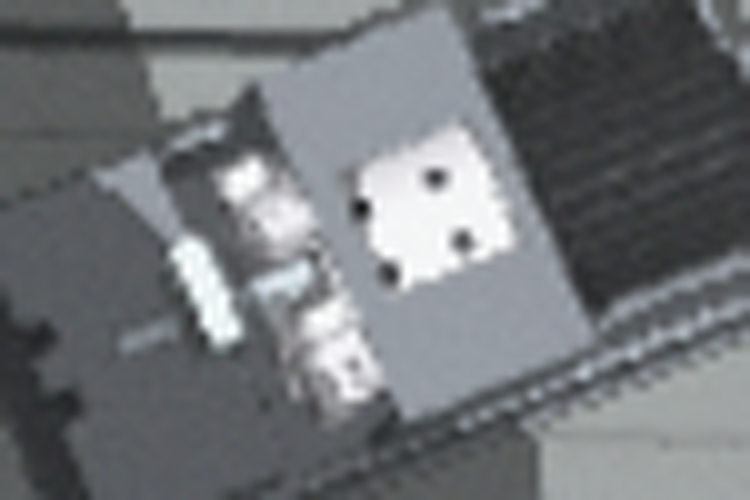

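The four pips are still centred, at (435,178), (360,208), (461,241) and (389,273). The tab at (207,292) has moved about 12.5 mm, past the tooth depth but maybe a little short of 14. I'll measure the travel more finely and push again, a bit harder.

Run:
```python
from h import *
t=arm.get_image("top")
for n,s,ox,oy,c in(("crop.png",6,300,180,(242,338)),("f.png",10,325,205,(207,292))):
    g=cv2.imread("pics/"+n).min(2); r=int(9*s)
    m=np.zeros_like(g);cv2.circle(m,c,r//1,1,-1); b=((g>195)&(m>0)).astype(np.uint8)
    k,l,st,ce=cv2.connectedComponentsWithStats(b);i=l[c[1],c[0]];p=ce[i]
    print(n,st[i],p,loc(plane(t,ox+(p[0]+.5)/s-.5,oy+(p[1]+.5)/s-.5,.127)).round(2))
print(delta(wld(-0.3,88,200)),loc(arm.observe()["position"]))
```

```text
crop.png [ 223  306   39   64 1025] [241.86731707 336.96682927] [  0.21  60.1  127.  ]
f.png [ 173  238   66  104 3088] [206.36431347 289.05310881] [  0.51  47.68 127.  ]
(array([ 0.    , -0.2186, -0.0006]), np.float64(0.0013)) [ -0.53598831 306.55051815 199.26621338]
```

Call:
arm_command(
  targets=[
    [[0,-0.05,0,0,0,0],[0,-0.05,0,0,0,0],[0,-0.05,0,0,0,0],[0,-0.05,0,0,0,0],[0,-0.018,0.02,0,0,0],[0,0,0.03,0,0,0],[0,0,0.03,0,0,0],[0,-0.012,0,0,0,0],[0,-0.004,0,0,0,0],[0,0,0,0,0,0]],
  ],
)

```text
clock: 21.58
position: [0.5087, -0.0247, 0.1205]
ee_rot: [-0.637, 3.074, -0.001]
force: [-0.6, -0.8, -0.2]
width: 0.002
gripper_force: 0.0
```

```bash
python3 -c "
from h import *
o=arm.observe();print(loc(o['position']),o['force'])"
```

```text
[1.18204858e-01 7.11344224e+01 1.20545183e+02] [-0.56615177 -0.80390841 -0.22709242]
```

Call:
arm_command(
  targets=[
    [[0,-0.002,0,0,0,0],[0,-0.002,0,0,0,0],[0,-0.002,0,0,0,0],[0,0,0,0,0,0]],
  ],
)

```text
clock: 22.08
position: [0.5096, -0.027, 0.1197]
ee_rot: [0.643, -3.074, -0.005]
force: [-4.2, 7.8, 7.9]
width: 0.004
gripper_force: 4.7
```

```bash
python3 -c "
from h import *
o=arm.observe();print(loc(o['position']),o['force'])"
```

```text
[-4.28809192e-03  6.87246994e+01  1.19679025e+02] [-4.15318817  7.78097502  7.93147224]
```

Call:
arm_command(
  targets=[
    [[0,-0.0015,0,0,0,0],[0,0,0,0,0,0],[0,0,0,0,0,0]],
  ],
)

```text
clock: 22.45
position: [0.5097, -0.0271, 0.1197]
ee_rot: [0.644, -3.073, -0.007]
force: [-7.7, 11.6, 12.3]
width: 0.005
gripper_force: 7.2
```

```bash
python3 -c "
from h import *
o=arm.observe();print(loc(o['position']),o['force'])"
```

```text
[3.52737964e-03 6.85793063e+01 1.19681826e+02] [-7.67152183 11.55519896 12.26772154]
```

The same hard stop with 14 N, well past the 6 mm tooth strike: the bolt is home. I'll back off, take a last check and hand in.

Call:
arm_command(
  targets=[
    [[0,0.006,0,0,0,0],[0,0.014,0,0,0,0],[0,0,-0.05,0,0,0],[0,0.05,-0.03,0,0,0],[0,0.06,0,0,0,0],[0,0.06,0,0,0,0],[0,0.05,0,0,0,0],[0,0,0,0,0,0],[0,0,0,0,0,0]],
  ],
)

```text
clock: 23.58
position: [0.4149, 0.1893, 0.1993]
ee_rot: [-0.64, 3.076, -0.001]
force: [0.1, -0.2, 0.7]
width: 0.005
gripper_force: 0.0
```

Run:
```python
from h import *
t=arm.get_image("top");L=loc(cloud(t));k=(abs(L[...,0])<20)&(L[...,1]>25)&(L[...,1]<90)&(L[...,2]>118)&(L[...,2]<140);q=L[k]
print(len(q),q.min(0),q.max(0),np.median(q,0))
a=cv2.imread("pics/f.png");save(t,"g.png",(325,205,400,255),10);b=cv2.imread("pics/g.png");print(abs(a.astype(int)-b).mean())
s=arm.get_image("side");L=loc(cloud(s));k=(abs(L[...,0])<20)&(L[...,1]>25)&(L[...,1]<90)&(L[...,2]>115)&(L[...,2]<140);q=L[k];print(np.median(q,0),q.min(0),q.max(0))
```

```text
49 [-12.35566325  43.67068706 118.22403952] [ 10.91058282  52.27678348 132.29255573] [ -0.27171193  48.49673848 126.93951922]
2.750967111111111
[ -2.2236862   42.0882092  122.58286726] [-12.67265729  39.77409407 115.03702007] [ 12.23990078  49.26963039 126.63482074]
```

Both cameras put the tab at y ≈ 48, which is block centre 62 mm minus 14 mm, so the bolt is home.

```bash
python3 -c "
from cell import arm
print(arm.sign_off())"
```

```text
the job is handed in; nothing more can be done
None
```

The drum is set with the four-pip face centred to within about 0.03 rad, the lock bolt is home against a hard stop (about 12.4 mm of travel seen, with the 14 mm end position inferred from the block's centre), the highest wheel press reading was about 11 N, the other items were not touched, and the job was handed in at about 24 s.

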